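# Switch on the electronics trainer in sequence

## Task

Switch on the lab's trainer modules in the right sequence: with a fingertip, gently press down the long bar key first, then the large round key, then the square key, each well down so that it stays down. Leave the small round key up, and do not pick up, shift or knock over the modules or anything else on the bench.

Things in the scene. Friction and masses are not known exactly. Their poses are not given: they have to be found in the camera images.
- bar_module: Loose switch module, about 0.4 kg: blue circuit board 80 x 80 mm on a dark base, board face 19 mm above the table, with one plain white key in a black housing at its middle (housing top 33 mm, other parts on the board no higher than 29 mm). Its key has a long bar cap, 20 x 56 mm (long side along the module's y). Origin: centre of the underside on the table; z up.
- bar_top (a point): Centre of the top face of the bar key's cap; 50 mm above the table when the key is up, 41 mm when it has been pressed right down and let go; it moves with the key. The cap goes straight down and is cushioned: it gives about 1.5 mm under the 3 N that move the key, and past the key's stop up to 7 mm in all at 2 N per mm.
- bar_key (a joint): Travel of the bar key in m: 0 is up, 0.009 right down on its stop. About 3 N on the cap pushes it down (the cap itself gives about 1.5 mm more than the key) and it stays where it is left. It is switched on beyond 0.0055 and off below 0.002. The switch is harmed by more than 25 N.
- round_module: Loose switch module, about 0.4 kg: blue circuit board 80 x 80 mm on a dark base, board face 19 mm above the table, with one plain white key in a black housing at its middle (housing top 33 mm, other parts on the board no higher than 29 mm). Its key has a large round cap, 36 mm in diameter. Origin: centre of the underside on the table; z up.
- round_top (a point): Centre of the top face of the round key's cap; 50 mm above the table when the key is up, 41 mm when it has been pressed right down and let go; it moves with the key. The cap goes straight down and is cushioned: it gives about 1.5 mm under the 3 N that move the key, and past the key's stop up to 7 mm in all at 2 N per mm.
- round_key (a joint): Travel of the round key in m: 0 is up, 0.009 right down on its stop. About 3 N on the cap pushes it down (the cap itself gives about 1.5 mm more than the key) and it stays where it is left. It is switched on beyond 0.0055 and off below 0.002. The switch is harmed by more than 25 N.
- square_module: Loose switch module, about 0.4 kg: blue circuit board 80 x 80 mm on a dark base, board face 19 mm above the table, with one plain white key in a black housing at its middle (housing top 33 mm, other parts on the board no higher than 29 mm). Its key has a square cap, 32 x 32 mm. Origin: centre of the underside on the table; z up.
- square_top (a point): Centre of the top face of the square key's cap; 50 mm above the table when the key is up, 41 mm when it has been pressed right down and let go; it moves with the key. The cap goes straight down and is cushioned: it gives about 1.5 mm under the 3 N that move the key, and past the key's stop up to 7 mm in all at 2 N per mm.
- square_key (a joint): Travel of the square key in m: 0 is up, 0.009 right down on its stop. About 3 N on the cap pushes it down (the cap itself gives about 1.5 mm more than the key) and it stays where it is left. It is switched on beyond 0.0055 and off below 0.002. The switch is harmed by more than 25 N.
- small_module: Loose switch module, about 0.4 kg: blue circuit board 80 x 80 mm on a dark base, board face 19 mm above the table, with one plain white key in a black housing at its middle (housing top 33 mm, other parts on the board no higher than 29 mm). Its key has a small round cap, only 14 mm in diameter; it must stay up. Origin: centre of the underside on the table; z up.
- small_top (a point): Centre of the top face of the small key's cap; 50 mm above the table when the key is up, 41 mm when it has been pressed right down and let go; it moves with the key. The cap goes straight down and is cushioned: it gives about 1.5 mm under the 3 N that move the key, and past the key's stop up to 7 mm in all at 2 N per mm.
- small_key (a joint): Travel of the small key in m: 0 is up, 0.009 right down on its stop. About 3 N on the cap pushes it down (the cap itself gives about 1.5 mm more than the key) and it stays where it is left. It counts as switched off below 0.002. The switch is harmed by more than 25 N.
- sensor_module: Loose module like the switch modules (blue board 80 x 80 mm on a dark base) but with no key: two upright metal cylinders, 22 mm in diameter, tops at 35 mm. Bystander. Origin: centre of the underside.
- jar: Small jar, 34 mm in diameter, 50 mm tall, standing among the modules. Bystander. Origin: centre of the underside.
- relay: Loose blue relay block 28 x 22 x 24 mm tall, among the modules. Bystander. Origin: centre of the underside.
- spool: Small metal spool, 40 mm in diameter, 30 mm tall, among the modules. Bystander. Origin: centre of the underside.
- screwdriver: Screwdriver, 170 mm, lying on the table along its x axis. Bystander.
- multimeter: Hand multimeter 150 x 75 x 42 mm tall, lying on its back. Bystander. Origin: centre of the underside.
- mouse: Computer mouse about 100 x 58 x 30 mm tall. Bystander. Origin: centre of the underside.
There are look-alikes about, which are no part of the job. Leave any yellow look-alike of the round_module alone.

How it is judged (in metres and radians):
On the way, in this order (a step that is already met when the one before it is completed fails the run):
1. the bar key is down while the round and square keys are still up (value of joint bar_key above 0.0055 m and value of joint each of round_key, square_key below 0.002 m), for 0.1 s.
2. then the large round key is down too, the square key still up (value of joint each of bar_key, round_key above 0.0055 m and value of joint square_key below 0.002 m), for 0.1 s.
3. then the square key is down too (value of joint each of bar_key, round_key, square_key above 0.0055 m), for 0.1 s.
At the end, for the whole second after the job is handed in: The bar, round and square keys are each pressed more than 5.5 mm, the small key less than 2 mm; every module is within 20 mm and every other loose thing within 30 mm of where it started, and the modules are at rest (all of step 3 and value of joint small_key below 0.002 m and distance of each of bar_module, round_module, square_module, small_module, sensor_module from where it was at the start of the episode below 0.02 m and distance of each of jar, relay, spool, screwdriver, multimeter, mouse from where it was at the start of the episode below 0.03 m and linear speed of each of bar_module, round_module, square_module, small_module, sensor_module below 0.02 m/s); the robot touches nothing.
It fails at once if the small round key is pressed (not (value of joint small_key below 0.002 m)).
It fails at once if a module is pushed with more than 25 N (contact force between the fingers and bar_module above 25 N or contact force between the fingers and round_module above 25 N or contact force between the fingers and square_module above 25 N or contact force between the fingers and small_module above 25 N or contact force between the fingers and sensor_module above 25 N).
It fails at once if a module is lifted more than 10 mm, tipped, or shifted more than 20 mm (height (world z) of any of bar_module, round_module, square_module, small_module, sensor_module above 0.01 m or angle between any of bar_module, round_module, square_module, small_module, sensor_module's own z axis and vertical above 0.25 rad or distance of any of bar_module, round_module, square_module, small_module, sensor_module from where it was at the start of the episode above 0.02 m).
It fails at once if another thing on the bench is picked up, knocked over or shifted more than 30 mm (angle between any of jar, relay, spool, multimeter, mouse's own z axis and vertical above 0.5 rad or distance of any of jar, relay, spool, screwdriver, multimeter, mouse from where it was at the start of the episode above 0.03 m).
It also fails if it takes over 48 s, if anything falls off the work surface, if the arm or the gripper's body presses on something with over 40 N, if the wrist force passes 120 N, or if a joint passes its speed limit or range.

## Robot

A 6-joint arm with a two-finger parallel gripper is mounted at the origin on the work surface. World frame = base frame: x ahead of the robot, y to its left, z up, the work surface at z = 0. Lengths are in mm, angles in rad, forces in N, time in s.
With the tool pointing down it reaches from about 400 to 925 mm from the base axis. Payload 12.5 kg.
Tool frame: the origin (TCP) lies on the centre line of the jaws, within the pads' length; the fingertips stand 25 mm ahead of it and the grasp point (between the pads) lies 6 mm ahead of it (env.tip_extent is the distance from the TCP to the fingertips, in mm); x points along the fingers, z is the direction in which the jaws open and shut, and the axes are right-handed (so a half turn about x gives the same grasp; the last joint's range is limited). The gripper opens to 95 mm and grips with 3 to 60 N. Pads are 20 mm wide; open, the fingers measure 119 mm over their backs; the gripper's body (75 mm by 180 mm) begins 59 mm behind the grasp point.
Start: joints at [1.01, 0.491, 1.559, -0, 1.092, -0.106], TCP at [274.537, 561.492, 239.661] pointing down, gripper open.
Joint ranges: [-3.1, 3.1], [-0.84, 2.19], [0.05, 2.79], [-1.13, 4.28], [0.06, 2.93], [-2.69, 2.69]. Speed limits (rad/s): [2.22, 2.22, 2.79, 3.14, 3.14, 3.14].

## Interface

Orientations are given as [roll, pitch, yaw] about the fixed x, y, z axes, in that order (R = Rz(yaw) Ry(pitch) Rx(roll)).
In Python, from cell import env gives the robot as it stands.
- The arm moves only by the tool step_arm, never from a script. Its argument "rows" is a list of rows, each a list of 6 numbers: the shift along the tool's x, y, z in mm, then the turn, a rotation vector about the tool's x, y, z in rad. In form: [[x, y, z, wx, wy, wz], ...]. A call has 1 to 8 rows; each row shifts and turns the pose as measured when the row begins, along the tool's axes as they then stand; what a row does not reach is not made up. A row lasts 1/8 s, in which the tool goes at most 62.5 mm and 10.7 degrees, less where a joint would pass 70% of its speed; a pose out of reach is approached as far as the arm can. A call is refused whole if a number of a shift passes 62.5 or a number of a turn 0.188, either way. A call with a gripper value outside its range is refused whole. "grip" is the finger opening in mm, from 0 to 95.1, set as the call begins (left out, the last holds). The fingers move at their own pace and stop on an object; the grip force is fixed at half the most. Time passes only in rows, so rows that do not move let the fingers close. It gives the time, the measured TCP pose, the force and the opening at its end, in the units of the state.
- env.state(): the state, without advancing time (a new reading comes with each control period).
- env.read_camera(name): name is "scene" or "top" or "wrist"; returns the picture (384x512x3 uint8, red, green, blue); there is no depth.
- env.get_calibration(name): a dict with "fx", "fy", "cx", "cy" (pixels), "pose" (4x4, takes a point from camera to world coordinates); the wrist camera has in their place "hand_eye" (4x4, takes a point from camera to tool coordinates, whose origin is the TCP and whose axes are the tool frame's). Camera axes: x right, y down, z forward; pixel columns grow to the right and rows downward; lengths in mm; the calibration is good to about 2 mm. A picture is of the moment at which its call begins: read the wrist's pose just before it. get_calibration takes no time and is no camera call.
- env.job_done(): hands the job in, once; it reports no verdict.
The state is a dict: "t": time; "joints": joint angles; "qvel": joint speeds; "tau": joint torques, N m; "eef_pos": TCP position; "tcp_rot": TCP orientation; "ft_force": force on the tool from outside, world axes, zero at the start; "moment": the same for the moment, N m; "opening": opening from 0.0 (shut) to 1.0 (fully open).
Only numpy, scipy, OpenCV 4.12 (cv2) and the standard library are available. Lean on these libraries where they do the work, as an engineer would, in place of code of your own. Each camera call takes 0.05 s, during which the arm holds its last target.

## Working session

There is one attempt and no reset: what is moved stays moved. The work goes in short steps, Python scripts to look and compute and a tool call to move; the robot and the scene stay as the last step left them, time stands still between calls to the robot, and variables do not carry over. Pictures are saved under pics/ and viewed, and the job is handed in when it is done.

Besides the shell and the picture viewer there is one more tool, called after ">>>" as name(argument=value, ...), one argument or row to a line, values as JSON. step_arm: Moves the arm, as the interface text tells. Its arguments: {"type":"object","properties":{"rows":{"type":"array","items":{"type":"array","items":{"type":"number"}}},"grip":{"type":"number"}},"required":["rows"]}

```bash
mkdir -p pics; ls
python3 - <<'E'
from cell import env
import cv2
print(env.state())
for n in ("scene","top"):
    c=env.get_calibration(n); print(n,c)
    cv2.imwrite(f"pics/{n}0.png",env.read_camera(n)[:,:,::-1])
print(env.get_calibration("wrist"))
E
```

```text
pics
{'t': 0.0, 'joints': array([ 1.01036559e+00,  4.91515926e-01,  1.55946546e+00, -8.30734006e-06,
        1.09168807e+00, -1.05589258e-01]), 'qvel': array([-4.63467362e-05, -1.54317640e-03, -1.27372091e-04,  8.91417016e-04,
        9.16569616e-04,  2.61653210e-03]), 'tau': array([ 7.96559380e-04, -6.12664962e+01, -2.58180213e+01,  6.92553283e-02,
        4.82687820e-02, -1.20175469e-04]), 'eef_pos': array([274.43096967, 561.27889847, 239.08332713]), 'tcp_rot': array([ 3.04284567,  1.5697195 , -2.12438095]), 'ft_force': array([0.57167577, 0.24100825, 0.3676545 ]), 'moment': array([-0.06478254,  0.03648396, -0.00630385]), 'opening': 0.998262641399368}
scene {'fx': 478.5054765105801, 'fy': 478.5054765105801, 'cx': 250.0603962051337, 'cy': 198.92562012160923, 'pose': array([[-2.86211207e-01,  8.00078416e-01, -5.27216913e-01,
         1.25031533e+03],
       [ 9.58162168e-01,  2.40652840e-01, -1.54956349e-01,
         2.20721920e+02],
       [ 2.89901735e-03, -5.49509544e-01, -8.35482410e-01,
         1.16506104e+03],
       [ 0.00000000e+00,  0.00000000e+00,  0.00000000e+00,
         
[... 231 characters left out ...]
9636907e-01, -2.69115427e-02, -1.34996722e-03,
        -1.50377144e+00],
       [ 6.26199246e-03, -1.83291192e-01, -9.83038721e-01,
         1.30378781e+03],
       [ 0.00000000e+00,  0.00000000e+00,  0.00000000e+00,
         1.00000000e+00]])}
{'fx': 337.8312550071803, 'fy': 337.8312550071803, 'cx': 255.86093805270303, 'cy': 188.5738208566687, 'hand_eye': array([[-4.44329389e-05, -2.75189590e-01,  9.61389977e-01,
        -1.44651019e+02],
       [-4.89408299e-04, -9.61389857e-01, -2.75189579e-01,
         7.77629425e+01],
       [ 9.99999879e-01, -4.82739715e-04, -9.19626926e-05,
         3.76402698e-01],
       [ 0.00000000e+00,  0.00000000e+00,  0.00000000e+00,
         1.00000000e+00]])}
```

View pics/scene0.png

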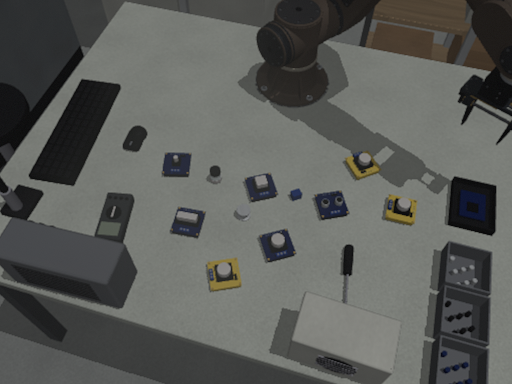

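View pics/top0.png

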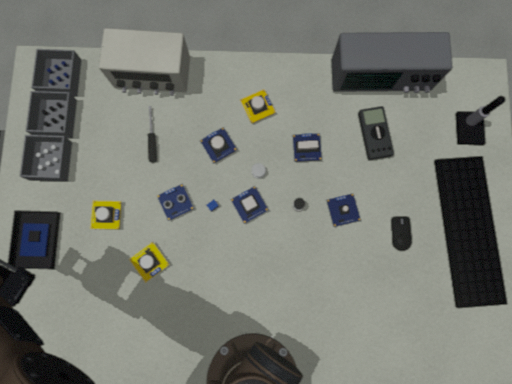

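The top view shows blue modules with the bar key at about (308,146), the large round at (218,144), the square at (250,204) and the small round at (345,209). The three yellow boards are look-alikes. Next I'll measure the caps in both views.

```bash
cat > h.py <<'E'
import numpy as np, cv2
from cell import env
def ray(c,u,v,pose=None):
    P=c["pose"] if pose is None else pose
    d=P[:3,:3]@np.array([(u-c["cx"])/c["fx"],(v-c["cy"])/c["fy"],1]); return P[:3,3],d/np.linalg.norm(d)
def plane(c,u,v,z,pose=None):
    o,d=ray(c,u,v,pose); return o+d*(z-o[2])/d[2]
def tri(a,b):
    A=np.zeros((3,3));r=np.zeros(3)
    for o,d in (a,b):
        M=np.eye(3)-np.outer(d,d);A+=M;r+=M@o
    p=np.linalg.solve(A,r); 
    return p,[np.linalg.norm((np.eye(3)-np.outer(d,d))@(p-o)) for o,d in (a,b)]
def whites(im,u,v,r=14,thr=25):
    w=im[v-r:v+r+1,u-r:u+r+1].astype(int)
    g=w.min(2); m=((g>g.max()-thr)).astype(np.uint8)
    n,l,s,c=cv2.connectedComponentsWithStats(m)
    return [(c[i]+[u-r,v-r],s[i]) for i in range(1,n) if s[i][4]>8], g.max()
E
python3 - <<'E'
from h import *
T=cv2.imread("pics/top0.png");S=cv2.imread("pics/scene0.png")
ct,cs=env.get_calibration("top"),env.get_calibration("scene")
G={"bar":((308,146),(187,217)),"round":((218,144),(278,241)),"square":((250,204),(262,182)),"small":((345,209),(176,159))}
for k,(a,b) in G.items():
    ra=whites(T,*a,r=12,thr=50);rb=whites(S,*b,r=11,thr=50);print(k,ra,rb)
    pa=max(ra[0],key=lambda x:x[1][4])[0];pb=max(rb[0],key=lambda x:x[1][4])[0]
    print("  top@50",plane(ct,*pa,50).round(1),"scene@50",plane(cs,*pb,50).round(1),"tri",tri(ray(ct,*pa),ray(cs,*pb)))
def crop(I,x0,y0,w,h,n): cv2.imwrite(n,cv2.resize(I[y0:y0+h,x0:x0+w],None,fx=4,fy=4,interpolation=cv2.INTER_CUBIC))
crop(T,185,120,190,110,"pics/tc.png");crop(S,150,140,190,130,"pics/sc.png")
E
```

```text
bar ([(array([307.64661654, 144.06766917]), array([  2,   7,  20,   7, 133], dtype=int32))], np.int64(163)) ([(array([188.453125, 207.171875]), array([ 0,  0, 23,  6, 64], dtype=int32)), (array([186.58041958, 215.36363636]), array([  0,   5,  22,  10, 143], dtype=int32))], np.int64(136))
  top@50 [ 647.  -137.3   50. ] scene@50 [ 647.9 -136.5   50. ] tri (array([ 647.25480344, -137.16574882,   48.68967327]), [np.float64(0.2756242123141105), np.float64(0.27562421231414597)])
round ([(array([207.86666667, 132.93333333]), array([ 0,  0,  6,  4, 15], dtype=int32)), (array([229.36363636, 133.72727273]), array([22,  0,  3,  6, 11], dtype=int32)), (array([217.09166667, 141.775     ]), array([  5,   4,  13,  12, 120], dtype=int32)), (array([206.7, 154.6]), array([ 0, 20,  3,  5, 10], dtype=int32))], np.int64(168)) ([(array([271.16666667, 230.66666667]), array([ 0,  0, 12,  3, 24], dtype=int32)), (array([288.66666667, 232.        ]), array([21,  0,  2,  6,  9], dtype=int32)), (array([277.67153285, 238.99270073]), array([  4,   3,  14,  13, 137], dtype=int32))], np.int64(138))
  top@50 [646.5 
[... 457 characters left out ...]
))
  top@50 [475.2  23.8  50. ] scene@50 [464.4  23.4  50. ] tri (array([473.20545912,  24.57491423,  62.20137203]), [np.float64(1.0222549043696747), np.float64(1.022254904369675)])
small ([(array([356.35, 200.45]), array([22,  0,  3, 10, 20], dtype=int32)), (array([345., 208.]), array([10,  9,  5,  5, 21], dtype=int32))], np.int64(164)) ([(array([176., 150.]), array([  0,   0,  23,   5, 115], dtype=int32)), (array([175.28571429, 157.14285714]), array([ 8,  7,  5,  6, 21], dtype=int32))], np.int64(135))
  top@50 [ 467.6 -241.5   50. ] scene@50 [ 442.7 -248.1   50. ] tri (array([ 463.54052509, -236.0086211 ,   78.72349426]), [np.float64(0.04265861784744469), np.float64(0.042658617847499095)])
```

View pics/tc.png

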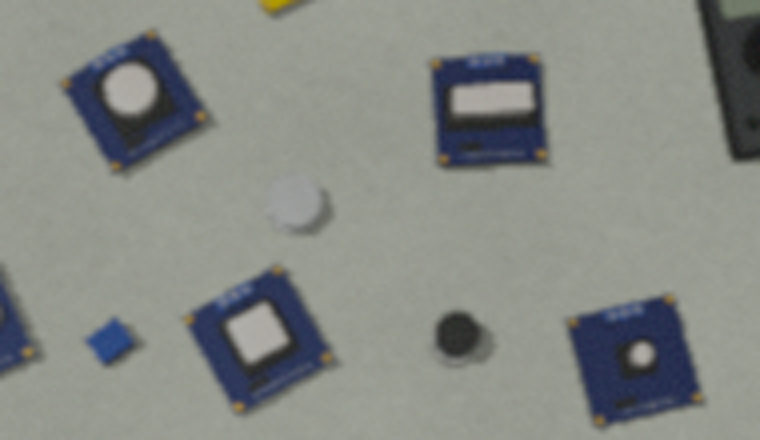

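View pics/sc.png

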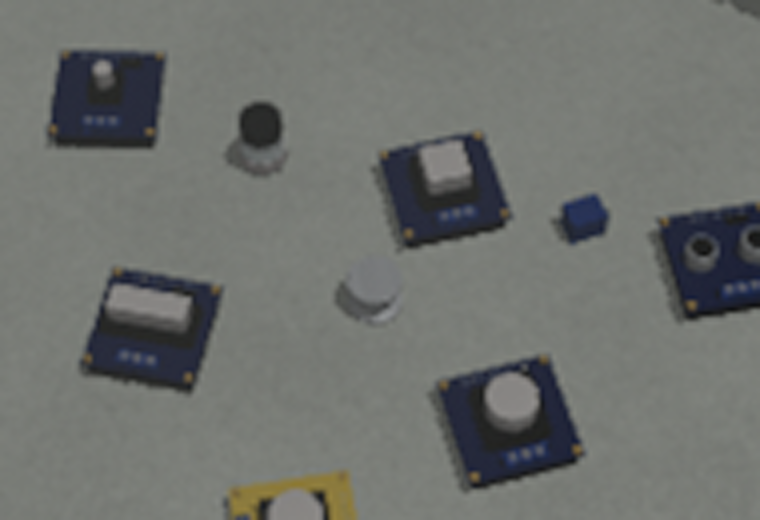

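Bar and round triangulate to z≈49, as expected for keys that are up. The square's scene mask included some table, so I'll take the square from the top view: (475,24). Closing the jaws and working out the travel.

```bash
cat >> h.py <<'E'
from scipy.spatial.transform import Rotation as Ro
def go(tgt):
    s=env.state();R=Ro.from_euler("xyz",s["tcp_rot"]).as_matrix()
    d=R.T@(np.array(tgt)-s["eef_pos"])
    rv=0
    print("t",s["t"],"pos",s["eef_pos"].round(1),"F",s["ft_force"].round(2),"op",s["opening"],"tool shift",d.round(1),"xaxis",R[:,0].round(4))
E
python3 - <<'E'
from h import *
print(env.tip_extent); go((647,-137,160))
E
```

```text
25.0
t 0.1 pos [274.4 561.3 239.1] F [ 0.32 -0.01 -0.38] op 1.0009736518371157 tool shift [  79.5 -641.5 -463.6] xaxis [-5.e-04 -8.e-04 -1.e+00]
```

>>> step_arm(
  rows=[
    [0,0,0,0,0,0],
    [0,0,0,0,0,0],
    [0,0,0,0,0,0],
    [0,0,0,0,0,0],
    [0,0,0,0,0,0],
    [0,0,0,0,0,0],
  ],
  grip=0,
)

```text
t: 0.85
eef_pos: [274.3, 561.1, 238.6]
tcp_rot: [3.053, 1.569, -2.114]
ft_force: [-1.0, 0.1, 0.2]
opening: 0.424
```

>>> step_arm(
  rows=[
    [4,-40,-29,0,0,0],
    [4,-40,-29,0,0,0],
    [4,-40,-29,0,0,0],
    [4,-40,-29,0,0,0],
    [4,-40,-29,0,0,0],
    [4,-40,-29,0,0,0],
    [4,-40,-29,0,0,0],
    [4,-40,-29,0,0,0],
  ],
)

```text
t: 1.85
eef_pos: [464.6, 204.7, 206.7]
tcp_rot: [-0.827, 1.569, 0.294]
ft_force: [-0.5, 0.5, 0.1]
opening: 0.004
```

```bash
python3 -c "
from h import *
go((647,-137,130))"
```

```text
t 1.85 pos [464.6 204.7 206.7] F [-0.55  0.49  0.11] op 0.0040086978137444905 tool shift [  76.8 -312.5 -228.8] xaxis [ 2.2e-03  7.0e-04 -1.0e+00]
```

>>> step_arm(
  rows=[
    [6,-42,-31,0,0,0],
    [6,-42,-31,0,0,0],
    [6,-42,-31,0,0,0],
    [6,-42,-31,0,0,0],
    [6,-42,-31,0,0,0],
    [6,-42,-31,0,0,0],
    [6,-42,-31,0,0,0],
    [0,0,0,0,0,0],
  ],
)

```text
t: 2.85
eef_pos: [641.4, -133.3, 164.1]
tcp_rot: [-0.992, 1.565, 0.126]
ft_force: [-0.8, -0.1, -1.0]
opening: 0.007
```

```bash
python3 -c "
from h import *
go((647,-137,90))"
```

```text
t 2.85 pos [ 641.4 -133.3  164.1] F [-0.83 -0.12 -0.96] op 0.007199349992760324 tool shift [74.1 -6.3 -1.1] xaxis [ 5.7e-03  7.0e-04 -1.0e+00]
```

>>> step_arm(
  rows=[
    [20,-6,-1,0,0,0],
    [20,0,0,0,0,0],
    [15,0,0,0,0,0],
    [4,0,0,0,0,0],
    [0,0,0,0,0,0],
  ],
)

```text
t: 3.48
eef_pos: [646.2, -133.8, 100.7]
tcp_rot: [-0.735, 1.567, 0.386]
ft_force: [0.3, 0.7, 0.9]
opening: 0.006
```

```bash
python3 -c "
from h import *
go((647,-137,63))
s=env.state()
im=env.read_camera('wrist');cv2.imwrite('pics/w1.png',im[:,:,::-1])
c=env.get_calibration('wrist');H=np.linalg.inv(c['hand_eye']);p=H@np.array([25,0,0,1]);print('tip px',c['fx']*p[0]/p[2]+c['cx'],c['fy']*p[1]/p[2]+c['cy'])
cv2.imwrite('pics/s1.png',env.read_camera('scene')[:,:,::-1])
"
```

```text
t 3.475 pos [ 646.2 -133.8  100.7] F [0.25 0.69 0.95] op 0.006236986137393679 tool shift [37.6 -2.  -2.7] xaxis [ 0.004   0.0016 -1.    ]
tip px 255.23053955844088 239.97939488993586
```

View pics/w1.png

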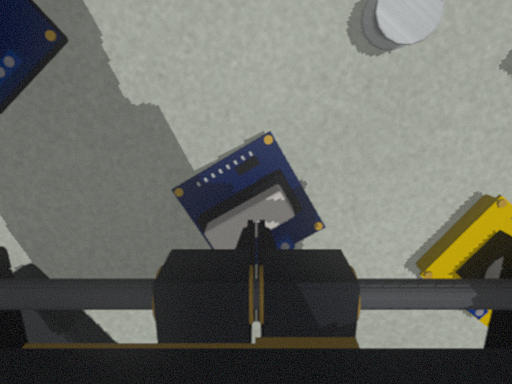

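The wrist view shows the closed tips at about (256,225), over the bar cap, whose far edge runs from (206,222) to (280,186). I'll check that edge against the top-camera estimate.

```bash
python3 -c "
from h import *
s=env.state();c=env.get_calibration('wrist');T=np.eye(4);T[:3,:3]=Ro.from_euler('xyz',s['tcp_rot']).as_matrix();T[:3,3]=s['eef_pos'];P=T@c['hand_eye']
for q in ((206,220),(278,187),(294,210)): print(plane(c,*q,50,P).round(1))
I=cv2.imread('pics/w1.png')
cv2.imwrite('pics/w1c.png',cv2.resize(I[120:280,160:350],None,fx=4,fy=3.7))
go((647,-137,63))
"
```

```text
[ 631.9 -160.8   50. ]
[ 632.1 -111.8   50. ]
[ 649.7 -109.1   50. ]
t 3.575 pos [ 646.3 -134.   101.2] F [-0.03  0.82  0.16] op 0.002053957296049437 tool shift [38.2 -1.8 -2.5] xaxis [ 0.0047  0.0014 -1.    ]
```

View pics/w1c.png

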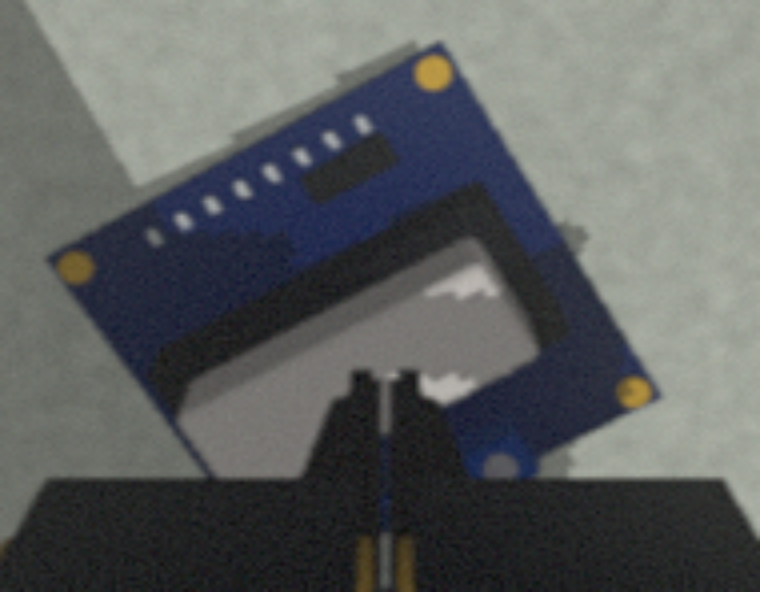

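The wrist check puts the bar centre at about (645,-137), which agrees with the top view. Descending gently.

>>> step_arm(
  rows=[
    [8,-2,-2,0,0,0],
    [10,0,0,0,0,0],
    [5,0,0,0,0,0],
    [3,0,0,0,0,0],
    [3,0,0,0,0,0],
    [2,0,0,0,0,0],
    [2,0,0,0,0,0],
  ],
)

```text
t: 4.45
eef_pos: [647.9, -137.1, 67.6]
tcp_rot: [-1.022, 1.564, 0.098]
ft_force: [-0.9, 0.4, 2.4]
opening: 0.004
```

>>> step_arm(
  rows=[
    [2,0,0,0,0,0],
    [2,0,0,0,0,0],
    [1,0,0,0,0,0],
    [0,0,0,0,0,0],
  ],
)

```text
t: 4.95
eef_pos: [647.9, -137.1, 63.0]
tcp_rot: [-1.045, 1.564, 0.075]
ft_force: [-3.5, 0.4, 6.0]
opening: 0.007
```

6 N at tip height 38 mm means the key is on its stop. Lifting straight up.

>>> step_arm(
  rows=[
    [-4,0,0,0,0,0],
    [-8,0,0,0,0,0],
    [-20,0,0,0,0,0],
    [-20,0,0,0,0,0],
    [0,0,0,0,0,0],
  ],
)

```text
t: 5.58
eef_pos: [648.2, -137.3, 119.0]
tcp_rot: [-1.124, 1.562, -0.003]
ft_force: [0.1, -0.9, 0.7]
opening: 0.002
```

```bash
python3 -c "
from h import *
go((646.5,119,112))
s=env.state()
cv2.imwrite('pics/w2.png',env.read_camera('wrist')[:,:,::-1])
"
```

```text
t 5.575 pos [ 648.2 -137.3  119. ] F [ 0.13 -0.93  0.68] op 0.0020360663194327424 tool shift [  7.  113.1 230. ] xaxis [ 0.0088 -0.     -1.    ]
```

View pics/w2.png

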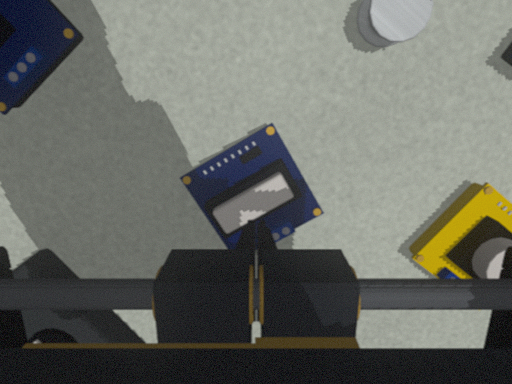

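The cap now sits lower on its housing, at about (255,203), and the module hasn't shifted. On to the large round key.

>>> step_arm(
  rows=[
    [0,18,38,0,0.004,0.008],
    [0,19,38,0,0,0],
    [0,19,38,0,0,0],
    [0,19,38,0,0,0],
    [0,19,38,0,0,0],
    [0,18,36,0,0,0],
    [0,0,0,0,0,0],
  ],
)

```text
t: 6.5
eef_pos: [643.7, 122.0, 114.1]
tcp_rot: [1.973, 1.564, 3.091]
ft_force: [-0.3, -0.7, -1.2]
opening: 0.003
```

```bash
python3 -c "
from h import *
go((646.5,119,112))
cv2.imwrite('pics/w3.png',env.read_camera('wrist')[:,:,::-1])
T=env.read_camera('top')[:,:,::-1];S=env.read_camera('scene')[:,:,::-1]
ct,cs=env.get_calibration('top'),env.get_calibration('scene')
a=max(whites(T,308,146,12,50)[0],key=lambda x:x[1][4]);b=max(whites(S,187,219,9,50)[0],key=lambda x:x[1][4]);print(a,b,tri(ray(ct,*a[0]),ray(cs,*b[0])))
"
```

```text
t 6.5 pos [643.7 122.  114.1] F [-0.34 -0.65 -1.18] op 0.002887996202041273 tool shift [ 2.1 -3.8 -1.5] xaxis [-6.7e-03  3.0e-04 -1.0e+00]
(array([307.46875, 144.90625]), array([  2,   8,  20,   7, 128], dtype=int32)) (array([187.03875969, 216.95348837]), array([  0,   3,  19,   9, 129], dtype=int32)) (array([ 647.10367732, -137.2531737 ,   40.11805328]), [np.float64(0.6365310900468409), np.float64(0.6365310900467661)])
```

View pics/w3.png

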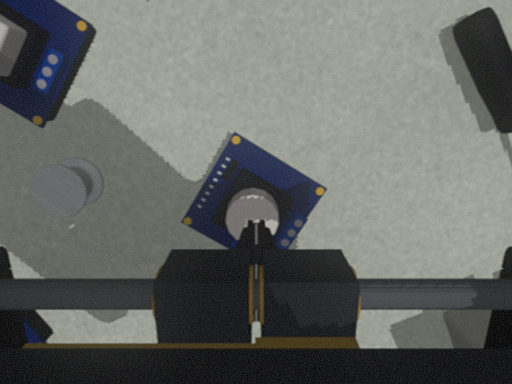

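The bar cap now triangulates to z=40 (48.7 before), so it is fully down with x and y unchanged. The wrist view shows the blue round module with its cap at about (251,215), under the tips. Pressing.

>>> step_arm(
  rows=[
    [10,-4,-1,0,-0.003,-0.006],
    [12,0,0,0,0,0],
    [8,0,0,0,0,0],
    [5,0,0,0,0,0],
    [3,0,0,0,0,0],
    [3,0,0,0,0,0],
    [2,0,0,0,0,0],
  ],
)

```text
t: 7.52
eef_pos: [647.5, 112.7, 68.1]
tcp_rot: [2.679, 1.57, -2.493]
ft_force: [-0.6, -0.0, 4.0]
opening: 0.005
```

>>> step_arm(
  rows=[
    [2,0,0,0,0,0],
    [2,0,0,0,0,0],
    [1,0,0,0,0,0],
    [0,0,0,0,0,0],
  ],
)

```text
t: 8.02
eef_pos: [647.6, 112.7, 63.6]
tcp_rot: [-2.164, 1.57, -1.053]
ft_force: [-2.2, -0.9, 5.3]
opening: 0.003
```

>>> step_arm(
  rows=[
    [-4,0,0,0,0,0],
    [-8,0,0,0,0,0],
    [-20,0,0,0,0,0],
    [-20,0,0,0,0,0],
    [0,0,0,0,0,0],
  ],
)

```text
t: 8.65
eef_pos: [648.0, 113.1, 117.7]
tcp_rot: [-1.061, 1.57, 0.051]
ft_force: [-0.0, 0.7, -0.5]
opening: 0.005
```

```bash
python3 -c "
from h import *
go((474.5,24,112))
"
```

```text
t 8.65 pos [648.  113.1 117.7] F [-0.    0.68 -0.48] op 0.004863423176190482 tool shift [   5.5  116.  -156.7] xaxis [ 1.2e-03  1.0e-04 -1.0e+00]
```

>>> step_arm(
  rows=[
    [0,25,-33,0,0,0],
    [0,25,-33,0,0,0],
    [0,25,-33,0,0,0],
    [0,25,-33,0,0,0],
    [0,14,-20,0,0,0],
    [0,0,0,0,0,0],
    [0,0,0,0,0,0],
  ],
)

```text
t: 9.52
eef_pos: [472.8, 25.7, 113.9]
tcp_rot: [1.485, 1.57, 2.596]
ft_force: [0.6, -0.2, 0.2]
opening: 0.0
```

```bash
python3 -c "
from h import *
cv2.imwrite('pics/w4.png',env.read_camera('wrist')[:,:,::-1])
go((474.5,24,100))
T=env.read_camera('top')[:,:,::-1];S=env.read_camera('scene')[:,:,::-1];cv2.imwrite('pics/s4.png',S)
ct,cs=env.get_calibration('top'),env.get_calibration('scene')
a=max(whites(T,218,144,9,50)[0],key=lambda x:x[1][4]);b=max(whites(S,278,241,9,50)[0],key=lambda x:x[1][4]);print(a,b,tri(ray(ct,*a[0]),ray(cs,*b[0])))
"
```

```text
t 9.575 pos [472.8  25.7 113.9] F [0.43 0.3  0.78] op 0.005214274929622173 tool shift [13.9 -2.3 -0.8] xaxis [-1.e-03  5.e-04 -1.e+00]
(array([217.27350427, 142.54700855]), array([  2,   2,  13,  12, 117], dtype=int32)) (array([277.48412698, 240.52380952]), array([  2,   3,  14,  12, 126], dtype=int32)) (array([646.80344396, 119.4590404 ,  40.61020213]), [np.float64(0.5299913784736521), np.float64(0.5299913784736409)])
```

View pics/w4.png

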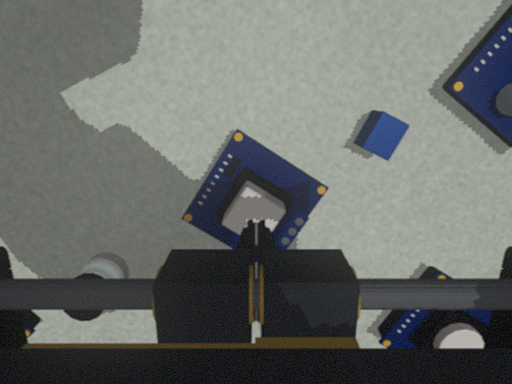

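The round cap has gone from z=48.9 to 40.6 and hasn't moved sideways. The wrist view shows the square cap at about (252,208), under the tips. Pressing the square key.

>>> step_arm(
  rows=[
    [10,-2,-1,0,0,0],
    [12,0,0,0,0,0],
    [8,0,0,0,0,0],
    [5,0,0,0,0,0],
    [3,0,0,0,0,0],
    [3,0,0,0,0,0],
    [2,0,0,0,0,0],
  ],
)

```text
t: 10.55
eef_pos: [474.7, 24.5, 67.3]
tcp_rot: [1.702, 1.569, 2.815]
ft_force: [-1.3, 0.5, 2.0]
opening: 0.005
```

>>> step_arm(
  rows=[
    [2,0,0,0,0,0],
    [2,0,0,0,0,0],
    [1,0,0,0,0,0],
    [0,0,0,0,0,0],
  ],
)

```text
t: 11.05
eef_pos: [474.7, 24.5, 62.7]
tcp_rot: [1.512, 1.57, 2.626]
ft_force: [-2.1, 0.6, 7.0]
opening: 0.006
```

>>> step_arm(
  rows=[
    [-4,0,0,0,0,0],
    [-8,0,0,0,0,0],
    [-25,0,0,0,0,0],
    [-30,0,0,0,0,0],
    [-30,0,0,0,0,0],
    [-30,0,0,0,0,0],
    [0,0,0,0,0,0],
  ],
)

```text
t: 11.92
eef_pos: [474.8, 24.4, 195.1]
tcp_rot: [0.601, 1.57, 1.714]
ft_force: [-0.5, -0.3, -0.4]
opening: 0.007
```

>>> step_arm(
  rows=[
    [0,40,30,0,0,0],
    [0,40,30,0,0,0],
    [0,40,30,0,0,0],
    [0,40,30,0,0,0],
    [0,40,30,0,0,0],
    [0,40,30,0,0,0],
    [0,0,0,0,0,0],
    [0,0,0,0,0,0],
  ],
)

```text
t: 12.92
eef_pos: [333.7, 298.5, 190.5]
tcp_rot: [2.471, 1.566, -2.701]
ft_force: [-0.3, 0.1, 0.0]
opening: 0.004
```

Run:
```python
from h import *
go((274,561,240))
T=env.read_camera('top')[:,:,::-1];S=env.read_camera('scene')[:,:,::-1]
cv2.imwrite('pics/s5.png',S);cv2.imwrite('pics/t5.png',T)
```

```text
t 12.925 pos [333.7 298.5 190.5] F [-0.35  0.11  0.04] op 0.0035067090284762415 tool shift [-49.8 170.1 208.6] xaxis [-0.0045 -0.0021 -1.    ]
```

View pics/s5.png

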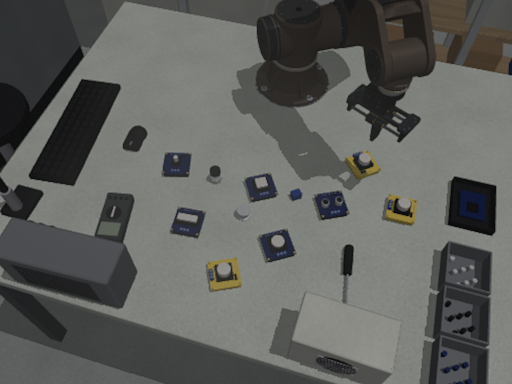

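View pics/t5.png

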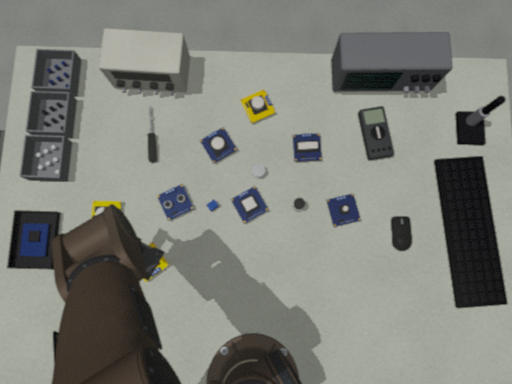

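Both views show everything in place: bar (308,146), round (218,143), square (250,204) and small (345,209) in the top view. Final height and shift check:

Run:
```python
from h import *
ct,cs=env.get_calibration('top'),env.get_calibration('scene')
for t in "05":
    T=cv2.imread(f"pics/top0.png" if t=="0" else "pics/t5.png");S=cv2.imread("pics/scene0.png" if t=="0" else "pics/s5.png")
    for k,a,b,r in (("bar",(308,146),(187,217),9),("round",(218,143),(278,241),9),("square",(250,204),(262,182),7),("small",(345,209),(175,158),5)):
        pa=max(whites(T,*a,r=9,thr=50)[0],key=lambda x:x[1][4])[0];pb=max(whites(S,*b,r=r,thr=45)[0],key=lambda x:x[1][4])[0]
        print(t,k,pa.round(1),pb.round(1),tri(ray(ct,*pa),ray(cs,*pb))[0].round(1))
    for n,I in (("top",T),("scene",S)):
        h=cv2.cvtColor(I,cv2.COLOR_BGR2HSV);m=cv2.inRange(h,(110,120,30),(130,255,255))
        _,_,st,c=cv2.connectedComponentsWithStats(m)
        print(n,[tuple(c[i].round(1)) for i in range(1,len(st)) if st[i][4]>60])
```

```text
0 bar [308.1 144. ] [186.9 215.3] [ 647.  -137.4   48.7]
0 round [217.1 141.8] [277.7 238.9] [646.6 119.4  49.1]
0 square [248.8 202.7] [260.6 179.9] [475.3  24.   49.5]
0 small [345. 208.] [175.2 156.6] [ 467.4 -241.    50.7]
top [(np.float64(306.1), np.float64(137.6)), (np.float64(209.0), np.float64(148.8)), (np.float64(307.9), np.float64(154.7)), (np.float64(175.1), np.float64(200.8)), (np.float64(255.8), np.float64(198.8)), (np.float64(343.1), np.float64(208.9)), (np.float64(239.6), np.float64(207.1)), (np.float64(33.9), np.float64(240.0))]
scene [(np.float64(472.2), np.float64(204.5)), (np.float64(339.6), np.float64(209.8))]
5 bar [307.8 144.9] [187.1 217. ] [ 647.1 -137.7   39.8]
5 round [217.2 142.6] [277.5 240.4] [646.7 119.5  40.8]
5 square [248.8 203.2] [260.7 181.8] [475.   24.3  40.3]
5 small [345. 208.] [175.2 156.6] [ 467.4 -241.1   50.6]
top [(np.float64(306.1), np.float64(137.6)), (np.float64(209.0), np.float64(148.6)), (np.float64(308.4), np.float64(154.7)), (np.float64(174.8), np.float64(201.5)), (np.float64(256.3), np.float64(199.6)), (np.float64(239.6), np.float64(207.5)), (np.float64(343.3), np.float64(208.9)), (np.float64(33.9), np.float64(240.1))]
scene [(np.float64(472.2), np.float64(204.5)), (np.float64(339.1), np.float64(209.9))]
```

The three pressed keys are at about 40 mm, the small one is still at 50.6 mm, and nothing has shifted. Handing in.

```bash
python3 -c "
from cell import env
print(env.job_done())"
```

```text
the job is handed in; nothing more can be done
None
```

I pressed the bar key, then the large round key, then the square key with the closed fingertips, and handed the job in at about 13 s. The hand-in reports no verdict, so the result rests on my own checks.

- **Key heights:** before handing in, the bar, round and square caps measured 39.8, 40.8 and 40.3 mm high, down from about 49 mm. That means all three are fully down. The small key is unchanged at 50.6 mm.
- **Forces:** the force readings taken at the bottom of each press were about 5–7 N upward, well under the 25 N limit.
- **Positions:** the caps stayed within 1 mm sideways. The other things on the bench looked unmoved in the final views, and the arm was well clear of them.
- **What was off:** I landed about 6 mm off centre on the round key, still well within its cap. The first height reading for the square key was wrong because the mask included some table; a tighter mask gave 49.5 mm for the key when up.

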